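# Find the worn vibration mount and push its tag down

## Robot

A 7-joint arm with a two-finger parallel gripper is mounted at the origin on a cart in front of the work surface, level with it; the furniture and walls round the work are solid. World frame = base frame: x ahead of the robot, y to its left, z up, the work surface at z = 0. Lengths are in m, angles in rad, forces in N, time in s.
With the tool pointing down it reaches from about 0.425 to 0.925 m from the base axis. Payload 6.8 kg.
Tool frame: the origin (TCP) lies on the centre line of the jaws, within the pads' length; the fingertips stand 25 mm ahead of it and the grasp point (between the pads) lies 6 mm ahead of it; z points along the fingers, y is the line along which they close (so a half turn about z gives the same grasp; the last joint's range is limited). The gripper opens to 85 mm and grips with 20 to 120 N. Pads are 22 mm wide; open, the fingers measure 114 mm over their backs; the gripper's body (76 mm by 85 mm) begins 54 mm behind the grasp point. The pads swing forward as they close: fully open they stand 13 mm farther back than shut.
Start: joints at [1.181, 0.477, 0.022, 1.555, -0.011, 1.109, -0.083], TCP at [0.188, -0.648, 0.225] pointing down, gripper open.
Joint ranges: [-2.96, 2.96], [-0.34, 2.1], [-1.41, 1.46], [0.24, 2.44], [-1.37, 4.51], [0.17, 1.92], [-2.96, 2.96]. Speed limits (rad/s): [2.39, 2.39, 3.14, 3.14, 3.14, 3.14, 3.14].

## Interface

Orientations are given as a rotation vector (axis times angle).
In Python, from bench import status, imaging, workorder gives the robot as it stands.
- The arm moves only by the tool send_rows, never from a script. Its argument "steps" is a list of rows, each an object of numbers: "dx", "dy", "dz": the shift along the tool's x, y, z in cm; "yaw": the turn about the tool's z in degrees; "gripper": the opening, from 0 (shut) to 1 (fully open). A call has 1 to 5 rows; each row is the pose to reach, as a shift and turn from the pose commanded when the call began, along the tool's axes at that moment; what a row does not reach only later rows make up. A row lasts 1/8 s, in which the tool goes at most 62.5 mm and 10.7 degrees, less where a joint would pass 70% of its speed; a pose out of reach is approached as far as the arm can. A call with a gripper value outside its range is refused whole. The fingers move at their own pace and stop on an object; "force" is the grip in N (left out, the last holds). Time passes only in rows, so rows that repeat a pose let the fingers close. It gives the time, the measured TCP pose, the force, the opening and the grip force at its end, in the units of the state.
- status.get_obs(): the state, without advancing time (a new reading comes with each control period).
- imaging.grab_frame(name): name is "scene" or "top"; returns a dict with "color" (400x640x3 uint8, red, green, blue), "depth" (400x640 float32, m along the optical axis (not along the pixel's ray), 0 where there is no reading), "K" (3x3 intrinsics, pixels), "k1" (the pictures are not rectified: a ray, as slopes to the right and down, at radius r is drawn at 1 + k1 r^2 times it, then the intrinsics apply), "R" (3x3) and "t" (3): a world point X has camera coordinates R X + t. Camera axes: x right, y down, z forward; pixel columns grow to the right and rows downward; lengths in m; the calibration is good to about 2 mm. A picture is of the moment at which its call begins.
- workorder.hand_in(): hands the job in; it is judged then, once.
The state is a dict: "clock": time; "joints": joint angles; "qvel": joint speeds; "tau": joint torques, N m; "tcp_pos": TCP position; "orientation": TCP orientation; "contact_force": force on the tool from outside, world axes, zero at the start; "moment": the same for the moment, N m; "grip_width": finger opening in m; "gripper_force": force on a finger pad.
Only numpy, scipy, OpenCV 4.12 (cv2) and the standard library are available. Lean on these libraries where they do the work, as an engineer would, in place of code of your own. Each camera call takes 0.05 s, during which the arm holds its last target. There are 200 camera calls.

## Task

Three vibration mounts for a shipboard instrument stand in a row and one has a worn spring: with the fingertips, press the round pads down about 5 mm one after another, left, middle, then right as the robot sees them, letting each spring back up, to feel which is softest. Then push the orange tag of the softest mount fully down, leaving the other two tags up. Grip and lift nothing, and leave the pads on their mounts and everything round them where they stand.

Things in the scene. Friction and masses are not known exactly. Their poses are not given: they have to be found in the camera images.
- mount_left: the left of three lookalike vibration mounts as the robot sees them (y about +0.18): grey plate 130 (x) x 70 (y) x 10 mm fixed to the bench, a round sprung pad at one end, an orange tag at the other. Origin: centre of its underside; own x runs from the tag end (nearer the robot, yaw within 0.3) to the pad end, z up.
- pad_left (a point): centre of the top of the left mount's pad when up (stays there when the pad moves): mount x = +27 mm, y = 0, 54 mm above the bench. Pad: steel cap, black rubber top, 45 mm diameter, loose between pins, springs back; travel 12 mm. A pad takes 0.4 to 1.5 N per mm plus 0.4 to 1.5 N preload; the worn one under half as much as either other. Which is worn varies.
- tag_left (a joint): how far the left mount's tag is pushed down, m: 0 = fully up, 0.016 = fully down on its stop. Starts within 0.003 of up; friction (about 3 N) holds it where it is left.
- tag_left_top (a point): centre of the top of the left mount's orange plastic tag: head 18 (x) x 28 (y) x 6 mm over an aluminium guide 36 mm wide; at mount x = -40 mm, y = 0, 58 mm above the bench when fully up, 42 mm when fully down. Moves with the tag.
- mount_middle: the middle of three lookalike vibration mounts as the robot sees them (y about -0.02): grey plate 130 (x) x 70 (y) x 10 mm fixed to the bench, a round sprung pad at one end, an orange tag at the other. Origin: centre of its underside; own x runs from the tag end (nearer the robot, yaw within 0.3) to the pad end, z up.
- pad_middle (a point): centre of the top of the middle mount's pad when up (stays there when the pad moves): mount x = +27 mm, y = 0, 54 mm above the bench. Pad: steel cap, black rubber top, 45 mm diameter, loose between pins, springs back; travel 12 mm. A pad takes 0.4 to 1.5 N per mm plus 0.4 to 1.5 N preload; the worn one under half as much as either other. Which is worn varies.
- tag_middle (a joint): how far the middle mount's tag is pushed down, m: 0 = fully up, 0.016 = fully down on its stop. Starts within 0.003 of up; friction (about 3 N) holds it where it is left.
- tag_middle_top (a point): centre of the top of the middle mount's orange plastic tag: head 18 (x) x 28 (y) x 6 mm over an aluminium guide 36 mm wide; at mount x = -40 mm, y = 0, 58 mm above the bench when fully up, 42 mm when fully down. Moves with the tag.
- mount_right: the right of three lookalike vibration mounts as the robot sees them (y about -0.22): grey plate 130 (x) x 70 (y) x 10 mm fixed to the bench, a round sprung pad at one end, an orange tag at the other. Origin: centre of its underside; own x runs from the tag end (nearer the robot, yaw within 0.3) to the pad end, z up.
- pad_right (a point): centre of the top of the right mount's pad when up (stays there when the pad moves): mount x = +27 mm, y = 0, 54 mm above the bench. Pad: steel cap, black rubber top, 45 mm diameter, loose between pins, springs back; travel 12 mm. A pad takes 0.4 to 1.5 N per mm plus 0.4 to 1.5 N preload; the worn one under half as much as either other. Which is worn varies.
- tag_right (a joint): how far the right mount's tag is pushed down, m: 0 = fully up, 0.016 = fully down on its stop. Starts within 0.003 of up; friction (about 3 N) holds it where it is left.
- tag_right_top (a point): centre of the top of the right mount's orange plastic tag: head 18 (x) x 28 (y) x 6 mm over an aluminium guide 36 mm wide; at mount x = -40 mm, y = 0, 58 mm above the bench when fully up, 42 mm when fully down. Moves with the tag.
- strut_nut_0: bystander: grey steel nut plate 22x36x8 mm lying between the left and middle mounts; origin at the centre of its underside
- strut_nut_1: bystander: grey steel nut plate 22x36x8 mm lying between the middle and right mounts; origin at the centre of its underside
- spanner_13: bystander: steel spanner 25x158x7 mm lying at the front of the bench; origin at the centre of its underside
- lab_marker: bystander: red and white marker pen 17x135x16 mm lying at the front right; origin at the centre of its underside
- buffer_bottle_0: bystander: white bottle with red cap, 38 mm diameter, 86 mm tall, behind the mounts; origin at the centre of its underside
- buffer_bottle_1: bystander: white bottle with blue cap, 38 mm diameter, 86 mm tall, behind the mounts at the right; origin at the centre of its underside
- screwdriver: bystander: red-handled screwdriver 28x189x27 mm lying behind the mounts; origin at the centre of its underside

How it is judged:
On the way, in this order (a step that is already met when the one before it is completed fails the run):
1. the pad of the left mount is pressed down by the fingers, at least 3 mm (((horizontal distance between spring_1_c0 and pad_left below 0.03 m and height (world z) of cap_1_c0 below 0.036 m and contact force between the fingers and cap_1 above 0.5 N) or (horizontal distance between spring_2_c0 and pad_left below 0.03 m and height (world z) of cap_2_c0 below 0.036 m and contact force between the fingers and cap_2 above 0.5 N) or (horizontal distance between spring_3_c0 and pad_left below 0.03 m and height (world z) of cap_3_c0 below 0.036 m and contact force between the fingers and cap_3 above 0.5 N))), for 0.1 s.
2. the pad of the middle mount is pressed down by the fingers, at least 3 mm (((horizontal distance between spring_1_c0 and pad_middle below 0.03 m and height (world z) of cap_1_c0 below 0.036 m and contact force between the fingers and cap_1 above 0.5 N) or (horizontal distance between spring_2_c0 and pad_middle below 0.03 m and height (world z) of cap_2_c0 below 0.036 m and contact force between the fingers and cap_2 above 0.5 N) or (horizontal distance between spring_3_c0 and pad_middle below 0.03 m and height (world z) of cap_3_c0 below 0.036 m and contact force between the fingers and cap_3 above 0.5 N))), for 0.1 s.
3. the pad of the right mount is pressed down by the fingers, at least 3 mm (((horizontal distance between spring_1_c0 and pad_right below 0.03 m and height (world z) of cap_1_c0 below 0.036 m and contact force between the fingers and cap_1 above 0.5 N) or (horizontal distance between spring_2_c0 and pad_right below 0.03 m and height (world z) of cap_2_c0 below 0.036 m and contact force between the fingers and cap_2 above 0.5 N) or (horizontal distance between spring_3_c0 and pad_right below 0.03 m and height (world z) of cap_3_c0 below 0.036 m and contact force between the fingers and cap_3 above 0.5 N))), for 0.1 s.
4. the tag of the softest mount is pushed down, the others being up (((horizontal distance between spring_1_c0 and pad_left below 0.03 m and value of joint tag_left above 0.012 m and value of joint each of tag_middle, tag_right below 0.006 m) or (horizontal distance between spring_1_c0 and pad_middle below 0.03 m and value of joint tag_middle above 0.012 m and value of joint each of tag_left, tag_right below 0.006 m) or (horizontal distance between spring_1_c0 and pad_right below 0.03 m and value of joint tag_right above 0.012 m and value of joint each of tag_left, tag_middle below 0.006 m))), for 0.2 s.
At the end, for the whole second after the job is handed in: The softest mount's tag is down (at least 12 of its 16 mm), the other two tags are up (less than 6 mm down), all pads have sprung back (within 2 mm) and sit on their mounts within 10 mm, and the bystanders lie within 30 mm, of where they were (((horizontal distance between spring_1_c0 and pad_left below 0.03 m and value of joint tag_left above 0.012 m and value of joint each of tag_middle, tag_right below 0.006 m) or (horizontal distance between spring_1_c0 and pad_middle below 0.03 m and value of joint tag_middle above 0.012 m and value of joint each of tag_left, tag_right below 0.006 m) or (horizontal distance between spring_1_c0 and pad_right below 0.03 m and value of joint tag_right above 0.012 m and value of joint each of tag_left, tag_middle below 0.006 m)) and height (world z) of cap_1_c0 between 0.037 and 0.041 m and height (world z) of cap_2_c0 between 0.037 and 0.041 m and height (world z) of cap_3_c0 between 0.037 and 0.041 m and distance of each of spring_1_c0, spring_2_c0, spring_3_c0 from where it was at the start of the episode below 0.01 m and distance of each of strut_nut_0, strut_nut_1, spanner_13, lab_marker, buffer_bottle_0, buffer_bottle_1, screwdriver from where it was at the start of the episode below 0.03 m); the robot touches nothing.
It fails at once if the tag of a mount that is not the softest is pushed down (8 mm or more) ((not (horizontal distance between spring_1_c0 and pad_left below 0.03 m) and value of joint tag_left above 0.008 m) or (not (horizontal distance between spring_1_c0 and pad_middle below 0.03 m) and value of joint tag_middle above 0.008 m) or (not (horizontal distance between spring_1_c0 and pad_right below 0.03 m) and value of joint tag_right above 0.008 m)).
It fails at once if a pad is lifted by more than 6 mm or its spring shifted by more than 10 mm (height (world z) of any of cap_1_c0, cap_2_c0, cap_3_c0 above 0.045 m or distance of any of spring_1_c0, spring_2_c0, spring_3_c0 from where it was at the start of the episode above 0.01 m).
It fails at once if a bystander is lifted or moved by more than 30 mm (distance of any of strut_nut_0, strut_nut_1, spanner_13, lab_marker, buffer_bottle_0, buffer_bottle_1, screwdriver from where it was at the start of the episode above 0.03 m).
It also fails if it takes over 48 s, if anything falls off the work surface, if the arm or the gripper's body presses on something with over 40 N, if the wrist force passes 120 N, or if a joint passes its speed limit or range.

## Working session

There is one attempt and no reset: what is moved stays moved. The work goes in short steps, Python scripts to look and compute and a tool call to move; the robot and the scene stay as the last step left them, time stands still between calls to the robot, and variables do not carry over. Pictures are saved under pics/ and viewed, at most 10 in all, crops included, and the job is handed in when it is done.

Besides the shell and the picture viewer there is one more tool, called after "Call:" by a JSON object that holds its "api" and its "payload". send_rows: Moves the arm, as the interface text tells. Its arguments: {"type":"object","properties":{"steps":{"type":"array"},"force":{"type":"number"}},"required":["steps"]}

```bash
mkdir -p pics
cat > h.py <<'E'
import numpy as np, cv2
from bench import status, imaging, workorder
def grab(n):
    return imaging.grab_frame(n)
def ray(f,u,v):
    K=f["K"]; d=np.array([(u-K[0,2])/K[0,0],(v-K[1,2])/K[1,1]]); s=d.copy()
    for _ in range(20): s=d/(1+f["k1"]*(s@s))
    R=np.array(f["R"]);t=np.array(f["t"])
    return -R.T@t, R.T@np.array([s[0],s[1],1.])
def onplane(f,u,v,z):
    c,d=ray(f,u,v); return c+d*(z-c[2])/d[2]
def bydepth(f,u,v,w=2):
    p=f["depth"][int(v)-w:int(v)+w+1,int(u)-w:int(u)+w+1]; p=p[p>0]
    c,d=ray(f,u,v); return c+d*np.median(p)
E
python3 - <<'E'
from h import *
print(status.get_obs())
for n in("scene","top"):
    f=grab(n); cv2.imwrite(f"pics/{n}0.png",f["color"][...,::-1]); print(n,f["K"],f["k1"],-f["R"].T@f["t"])
    np.savez(f"{n}0.npz",**f)
    hsv=cv2.cvtColor(f["color"],cv2.COLOR_RGB2HSV)
    m=cv2.inRange(hsv,(8,150,100),(22,255,255))
    N,l,s,c=cv2.connectedComponentsWithStats(m)
    for i in range(1,N):
        if s[i,4]>30: print(s[i],c[i],onplane(f,*c[i],.057),bydepth(f,*c[i]))
E
```

```text
{'clock': 0.0, 'joints': array([ 1.18091047,  0.47779394,  0.02234038,  1.55646992, -0.01149446,
        1.10928642, -0.08308729]), 'qvel': array([ 0.00075374,  0.0019034 ,  0.00107769, -0.002429  , -0.00031736,
        0.00206076,  0.0003968 ]), 'tau': array([-2.93574494e-04, -5.96452475e+01,  1.60752553e+00, -2.81201220e+01,
        1.23534122e-02,  9.31507180e-03,  6.46067818e-06]), 'tcp_pos': array([ 0.18751107, -0.64779802,  0.22402207]), 'orientation': array([-3.10868629e+00, -4.40970383e-01,  6.21732572e-04]), 'contact_force': array([-0.46321283, -0.3402029 , -0.19054681]), 'moment': array([-0.03400726, -0.02427228,  0.00358448]), 'gripper_force': 0.0, 'grip_width': 0.08546869751926488}
scene [[431.60727028   0.         318.44305815]
 [  0.         431.60727028 195.21641087]
 [  0.           0.           1.        ]] -4.258170004611756e-05 [-0.03489476 -0.47067801  0.72279177]
[222 156  11  12  67] [227.53731343 160.70149254] [0.52620401 0.20251373 0.057     ] [0.52837176 0.20511454 0.05442779]
[279 204  13  15  99] [285.14141414 210.07070707] [ 0.46902805 -0.02355892  0.057     ] [ 0.46923179 -0.02337815  0.05673082]
[357 237  15  14 139] [364.18705036 243.02158273] [ 0.48397922 -0.2142014   0.057     ] [ 0.48526184 -0.21356741  0.05535421]
top [[364.08752559   0.         319.91058413]
 [  0.         364.08752559 199.03301477]
 [  0.           0.           1.        ]] -0.07088909801217766 [ 0.51330927 -0.07649794  0.9326965 ]
[199 198  12   8  67] [204.2238806  201.46268657] [0.53483206 0.20765158 0.057     ] [0.53482644 0.20757733 0.05722882]
[373 212  11   6  60] [378.13333333 214.5       ] [ 0.49166887 -0.21213636  0.057     ] [ 0.49165036 -0.21225236  0.05625107]
[294 220  10   7  56] [298.35714286 222.98214286] [ 0.47671411 -0.01970654  0.057     ] [ 0.4767471  -0.01975773  0.05778936]
```

View pics/scene0.png

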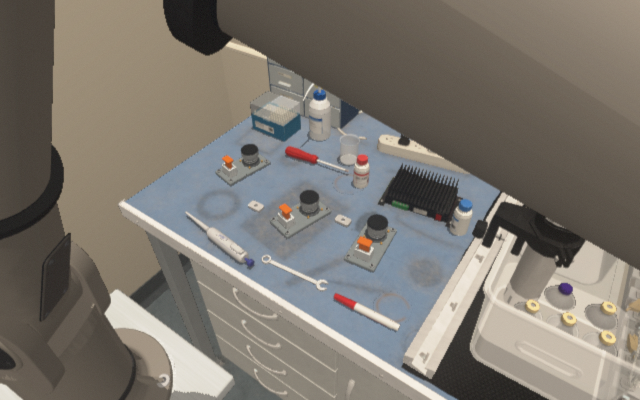

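View pics/top0.png

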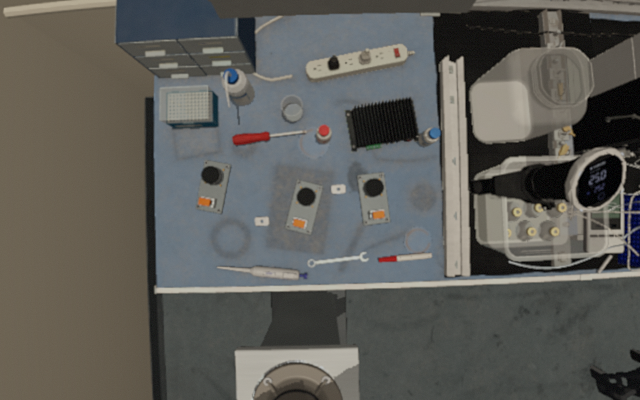

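Scene picture: mounts with tags at (228,161), (285,210), (364,243) and black pads at (250,152), (310,200), (377,225). Top picture: tags at (205,201), (299,223), (378,214), pads at (211,174), (306,196), (373,187). Now I'll measure them from both views.

Run:
```python
from h import *
seeds={"left":((.535,.208)),"middle":((.477,-.02)),"right":((.492,-.212))}
F={n:dict(np.load(f"{n}0.npz")) for n in("scene","top")}
res={}
for n,f in F.items():
    K=f["K"];vv,uu=np.mgrid[0:400,0:640]
    pts=cv2.undistortPoints(np.stack([uu,vv],-1).reshape(-1,1,2).astype(float),K,np.array([f["k1"],0,0,0.])).reshape(-1,2)
    d=f["depth"].ravel(); P=np.c_[pts*d[:,None],d]-f["t"]; P=P@f["R"]; P[d==0]=9
    gray=cv2.cvtColor(f["color"],cv2.COLOR_RGB2GRAY).ravel()
    hsv=cv2.cvtColor(f["color"],cv2.COLOR_RGB2HSV).reshape(-1,3)
    for m,(x,y) in seeds.items():
        near=np.hypot(P[:,0]-x,P[:,1]-y)<.11
        tag=near&(hsv[:,0]>5)&(hsv[:,0]<22)&(hsv[:,1]>150)&(hsv[:,2]>80)&(P[:,2]>.045)
        pad=near&(gray<70)&(P[:,2]>.047)&(P[:,2]<.062)&(P[:,0]>x+.03)
        for k,s in(("tag",tag),("pad",pad)):
            q=P[s]; z=np.median(q[:,2]); q=q[q[:,2]>z-.004]; (c,r)=cv2.minEnclosingCircle(q[:,:2].astype(np.float32))
            print(n,m,k,s.sum(),"mean",q.mean(0).round(4),"rect",cv2.minAreaRect(q[:,:2].astype(np.float32)*1000),"circ",np.round(c,4),round(r,4)); res[n,m,k]=q.mean(0)
    for m in seeds:
        v=res[n,m,"pad"]-res[n,m,"tag"]; print(n,m,"yaw",np.arctan2(v[1],v[0]).round(3),"len",np.hypot(*v[:2]).round(4))
```

```text
scene left tag 54 mean [0.5309 0.2083 0.0556] rect ((531.9453735351562, 209.48306274414062), (27.69896125793457, 16.183433532714844), 76.39590454101562) circ [0.5293 0.2101] 0.0145
scene left pad 136 mean [0.595  0.1932 0.053 ] rect ((596.1509399414062, 194.24481201171875), (38.47783279418945, 40.68351364135742), 27.370058059692383) circ [0.5952 0.1936] 0.0221
scene middle tag 79 mean [ 0.4729 -0.0201  0.0563] rect ((473.6330871582031, -18.677770614624023), (30.56774139404297, 16.506816864013672), 70.47666931152344) circ [ 0.4733 -0.0183] 0.0162
scene middle pad 200 mean [ 0.5359 -0.0394  0.0532] rect ((537.461181640625, -39.089744567871094), (38.93453598022461, 41.087669372558594), 87.97200012207031) circ [ 0.5374 -0.0383] 0.0211
scene right tag 99 mean [ 0.4881 -0.2121  0.0558] rect ((489.7137451171875, -211.4556427001953), (20.25901222229004, 27.25922203063965), 6.1495513916015625) circ [ 0.4878 -0.212 ] 0.0147
scene right pad 245 mean [ 0.5532 -0.2059  0.0535] rect ((554.7131958007812, -205.76388549804688), (39.95171356201172, 41.33812713623047), 72.07701110839844) circ [ 0.5549 
[... 615 characters left out ...]
6.50597381591797) circ [ 0.4779 -0.0202] 0.0124
top middle pad 248 mean [ 0.5402 -0.0385  0.0544] rect ((540.53369140625, -38.71189880371094), (40.092918395996094, 41.10828399658203), 61.3923454284668) circ [ 0.54   -0.0384] 0.0216
top right tag 60 mean [ 0.4917 -0.2122  0.0569] rect ((491.6620788574219, -211.96958923339844), (24.596277236938477, 12.070548057556152), 88.40059661865234) circ [ 0.4926 -0.2121] 0.0132
top right pad 255 mean [ 0.558  -0.2043  0.0545] rect ((558.9762573242188, -204.41604614257812), (41.82349395751953, 40.93575668334961), 20.486167907714844) circ [ 0.5579 -0.2047] 0.0221
top left yaw -0.223 len 0.0671
top middle yaw -0.287 len 0.0661
top right yaw 0.118 len 0.0668
```

Call:
{"api": "send_rows", "payload": {"steps": [{"dx": 4, "dy": -4.4, "gripper": 0}, {"dx": 8, "dy": -8.8, "gripper": 0}, {"dx": 12, "dy": -13.2, "gripper": 0}, {"dx": 16, "dy": -17.6, "gripper": 0}, {"dx": 20, "dy": -22, "gripper": 0}], "force": 20}}

```text
validation failed for argument at $.st...
```

Call:
{"api": "send_rows", "payload": {"steps": [{"dx": 4.0, "dy": -4.4, "dz": 0.0, "yaw": 0.0, "gripper": 0.0}, {"dx": 8.0, "dy": -8.8, "dz": 0.0, "yaw": 0.0, "gripper": 0.0}, {"dx": 12.0, "dy": -13.2, "dz": 0.0, "yaw": 0.0, "gripper": 0.0}, {"dx": 16.0, "dy": -17.6, "dz": 0.0, "yaw": 0.0, "gripper": 0.0}, {"dx": 20.0, "dy": -22.0, "dz": 0.0, "yaw": 0.0, "gripper": 0.0}], "force": 20}}

```text
clock: 0.72
tcp_pos: [0.3191, -0.3795, 0.2248]
orientation: [-3.11, -0.441, 0.0]
contact_force: [0.8, 0.4, 0.3]
grip_width: 0.0001
gripper_force: 0.0
```

Call:
{"api": "send_rows", "payload": {"steps": [{"dx": 4.2, "dy": -4.6, "dz": 0.0, "yaw": 0.0, "gripper": 0.0}, {"dx": 8.4, "dy": -9.2, "dz": 0.0, "yaw": 0.0, "gripper": 0.0}, {"dx": 12.6, "dy": -13.8, "dz": 0.0, "yaw": 0.0, "gripper": 0.0}, {"dx": 16.8, "dy": -18.4, "dz": 0.0, "yaw": 0.0, "gripper": 0.0}, {"dx": 21.0, "dy": -23.0, "dz": 0.0, "yaw": 0.0, "gripper": 0.0}]}}

```text
clock: 1.35
tcp_pos: [0.4568, -0.1004, 0.225]
orientation: [3.11, 0.441, 0.0]
contact_force: [0.7, -0.4, -0.2]
grip_width: -0.0002
gripper_force: 0.0
```

Call:
{"api": "send_rows", "payload": {"steps": [{"dx": 4.2, "dy": -4.7, "dz": 0.0, "yaw": 4.0, "gripper": 0.0}, {"dx": 8.4, "dy": -9.4, "dz": 0.0, "yaw": 8.0, "gripper": 0.0}, {"dx": 12.6, "dy": -14.1, "dz": 0.0, "yaw": 12.0, "gripper": 0.0}, {"dx": 16.8, "dy": -18.8, "dz": 0.0, "yaw": 16.1, "gripper": 0.0}, {"dx": 21.9, "dy": -24.3, "dz": 2.0, "yaw": 16.1, "gripper": 0.0}]}}

```text
clock: 1.98
tcp_pos: [0.5932, 0.1794, 0.21]
orientation: [-3.141, 0.0, -0.003]
contact_force: [0.8, -0.5, -0.4]
grip_width: -0.0003
gripper_force: 0.0
```

Call:
{"api": "send_rows", "payload": {"steps": [{"dx": 0.0, "dy": 0.0, "dz": 5.0, "yaw": 0.0, "gripper": 0.0}, {"dx": 0.0, "dy": 0.0, "dz": 10.0, "yaw": 0.0, "gripper": 0.0}, {"dx": 0.0, "dy": 0.0, "dz": 11.5, "yaw": 0.0, "gripper": 0.0}, {"dx": 0.0, "dy": 0.0, "dz": 11.5, "yaw": 0.0, "gripper": 0.0}, {"dx": 0.0, "dy": 0.0, "dz": 11.5, "yaw": 0.0, "gripper": 0.0}]}}

```text
clock: 2.6
tcp_pos: [0.5932, 0.1778, 0.0965]
orientation: [-3.14, -0.001, -0.005]
contact_force: [-0.3, -0.8, 0.2]
grip_width: 0.0002
gripper_force: 0.0
```

Call:
{"api": "send_rows", "payload": {"steps": [{"dx": 0.6, "dy": -1.6, "dz": 0.0, "yaw": 0.0, "gripper": 0.0}, {"dx": 0.6, "dy": -1.6, "dz": 1.0, "yaw": 0.0, "gripper": 0.0}, {"dx": 0.6, "dy": -1.6, "dz": 1.4, "yaw": 0.0, "gripper": 0.0}, {"dx": 0.6, "dy": -1.6, "dz": 1.4, "yaw": 0.0, "gripper": 0.0}, {"dx": 0.6, "dy": -1.6, "dz": 1.4, "yaw": 0.0, "gripper": 0.0}]}}

```text
clock: 3.22
tcp_pos: [0.5977, 0.193, 0.0803]
orientation: [3.141, 0.001, -0.0]
contact_force: [-0.1, -0.0, -0.6]
grip_width: -0.0004
gripper_force: 0.0
```

Call:
{"api": "send_rows", "payload": {"steps": [{"dx": 0.0, "dy": 0.0, "dz": 0.3, "yaw": 0.0, "gripper": 0.0}, {"dx": 0.0, "dy": 0.0, "dz": 0.3, "yaw": 0.0, "gripper": 0.0}, {"dx": 0.0, "dy": 0.0, "dz": 0.3, "yaw": 0.0, "gripper": 0.0}]}}

```text
clock: 3.6
tcp_pos: [0.5977, 0.1933, 0.0773]
orientation: [-3.142, -0.001, -0.0]
contact_force: [0.5, -1.3, -0.3]
grip_width: -0.0001
gripper_force: 0.0
```

Call:
{"api": "send_rows", "payload": {"steps": [{"dx": 0.0, "dy": 0.0, "dz": 0.3, "yaw": 0.0, "gripper": 0.0}, {"dx": 0.0, "dy": 0.0, "dz": 0.3, "yaw": 0.0, "gripper": 0.0}, {"dx": 0.0, "dy": 0.0, "dz": 0.3, "yaw": 0.0, "gripper": 0.0}]}}

```text
clock: 3.98
tcp_pos: [0.5977, 0.1933, 0.0743]
orientation: [3.142, 0.001, -0.0]
contact_force: [0.3, 0.5, -0.3]
grip_width: -0.0005
gripper_force: 0.0
```

Call:
{"api": "send_rows", "payload": {"steps": [{"dx": 0.0, "dy": 0.0, "dz": 0.3, "yaw": 0.0, "gripper": 0.0}, {"dx": 0.0, "dy": 0.0, "dz": 0.3, "yaw": 0.0, "gripper": 0.0}, {"dx": 0.0, "dy": 0.0, "dz": 0.3, "yaw": 0.0, "gripper": 0.0}]}}

```text
clock: 4.35
tcp_pos: [0.5977, 0.1933, 0.0713]
orientation: [3.142, 0.001, -0.0]
contact_force: [-0.3, 0.5, 0.7]
grip_width: 0.0
gripper_force: 0.0
```

```bash
cat >> h.py <<'E'
def favg(n=6):
    a=[]
    for _ in range(n): f=grab("scene"); o=status.get_obs(); a.append(o["contact_force"])
    print("z",o["tcp_pos"].round(4),"F",np.mean(a,0).round(2),"sd",np.std(a,0).round(2),"clock",o["clock"]); return f
E
python3 - <<'E'
from h import *
f=favg()
c=f["color"][110:210,190:320,::-1]; cv2.imwrite("pics/left1.png",cv2.resize(c,None,fx=6,fy=6,interpolation=cv2.INTER_CUBIC))
E
```

```text
z [0.5978 0.1933 0.0714] F [-0.25  0.13  0.3 ] sd [0.46 0.46 0.3 ] clock 4.65
```

View pics/left1.png

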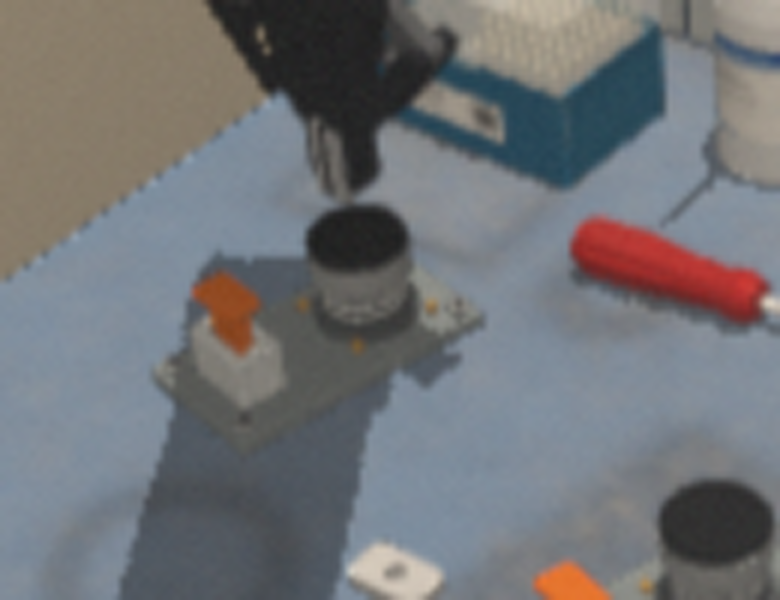

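The crop shows the fingertips (crop (345,195), i.e. image ~(247,142)) off the pad's centre at (358,235), not touching. I'll measure the tip in both views.

Run:
```python
from h import *
f=grab("scene");g=grab("top")
print(g["depth"].shape)
for v in (134,138,140,141,142,143): print(v,bydepth(f,247,v,0).round(4))
for v in (148,150,152): print("pad",v,bydepth(f,249,v,0).round(4))
# project the expected tip and pad points
for P in ([.5978,.1933,.0464],[.5978,.1933,.054],[.599,.1933,.054],[.5978,.1933,.0714]):
    for n,h in(("s",f),("t",g)):
        q=h["R"]@np.array(P)+h["t"]; s=q[:2]/q[2]; s=s*(1+h["k1"]*(s@s)); print(n,P,(h["K"][:2,:2]@s+h["K"][:2,2]).round(1))
c=g["color"][130:250,160:290,::-1]; cv2.imwrite("pics/top1.png",cv2.resize(c,None,fx=5,fy=5,interpolation=cv2.INTER_CUBIC))
```

```text
(400, 640)
134 [0.5906 0.1873 0.1057]
138 [0.5899 0.1887 0.0935]
140 [0.5879 0.1877 0.089 ]
141 [0.5891 0.1894 0.0845]
142 [0.5875 0.1883 0.0828]
143 [0.5873 0.1886 0.0797]
pad 148 [0.5982 0.1956 0.0544]
pad 150 [0.5927 0.191  0.0534]
pad 152 [0.5858 0.1848 0.0539]
s [0.5978, 0.1933, 0.0464] [250.  150.9]
t [0.5978, 0.1933, 0.0464] [210.9 175.8]
s [0.5978, 0.1933, 0.054] [249.6 148.5]
t [0.5978, 0.1933, 0.054] [209.9 175.5]
s [0.599, 0.1933, 0.054] [249.9 148.3]
t [0.599, 0.1933, 0.054] [209.9 175. ]
s [0.5978, 0.1933, 0.0714] [248.8 143. ]
t [0.5978, 0.1933, 0.0714] [207.7 174.9]
```

View pics/top1.png

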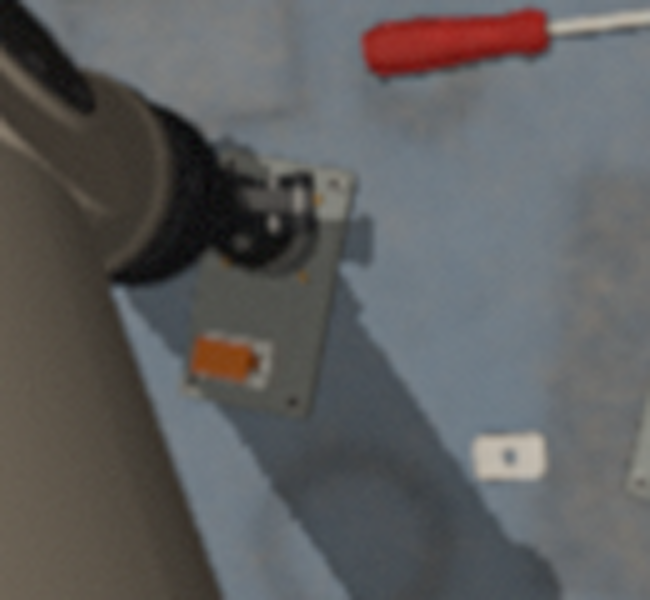

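The top crop shows the gripper roughly over the pad (crop (275,215)). Checking the tip height more carefully with depth columns.

Run:
```python
from h import *
f=grab("scene")
for u in range(242,255,2):
    print(u,[(v,*(bydepth(f,u,v,0)*1000).round().astype(int)) if f["depth"][v,u]>0 else (v,) for v in range(138,150)])
o=status.get_obs(); print(o["joints"],o["tcp_pos"],o["grip_width"])
```

```text
242 [(138, np.int64(590), np.int64(206), np.int64(87)), (139, np.int64(671), np.int64(295), np.int64(0)), (140, np.int64(667), np.int64(292), np.int64(0)), (141, np.int64(663), np.int64(288), np.int64(0)), (142, np.int64(661), np.int64(287), np.int64(-1)), (143, np.int64(655), np.int64(280), np.int64(2)), (144, np.int64(653), np.int64(279), np.int64(0)), (145, np.int64(652), np.int64(278), np.int64(-2)), (146, np.int64(646), np.int64(272), np.int64(0)), (147, np.int64(593), np.int64(215), np.int64(53)), (148, np.int64(591), np.int64(214), np.int64(51)), (149, np.int64(584), np.int64(207), np.int64(55))]
244 [(138, np.int64(585), np.int64(194), np.int64(94)), (139, np.int64(583), np.int64(193), np.int64(93)), (140, np.int64(585), np.int64(196), np.int64(87)), (141, np.int64(586), np.int64(197), np.int64(83)), (142, np.int64(585), np.int64(197), np.int64(81)), (143, np.int64(660), np.int64(278), np.int64(-1)), (144, np.int64(657), np.int64(276), np.int64(-1)), (145, np.int64(652), np.int64(270), np.int64(1)), (146, np.int64(599), np.int64(213), np.int64(53)), (147, np.int64(596), np.in
[... 2650 characters left out ...]
9, np.int64(692), np.int64(268), np.int64(-1)), (140, np.int64(688), np.int64(264), np.int64(-1)), (141, np.int64(682), np.int64(259), np.int64(1)), (142, np.int64(679), np.int64(257), np.int64(0)), (143, np.int64(675), np.int64(253), np.int64(0)), (144, np.int64(675), np.int64(254), np.int64(-3)), (145, np.int64(618), np.int64(196), np.int64(52)), (146, np.int64(612), np.int64(191), np.int64(54)), (147, np.int64(612), np.int64(191), np.int64(51)), (148, np.int64(605), np.int64(184), np.int64(55)), (149, np.int64(602), np.int64(182), np.int64(54))]
[-0.12800704  0.60571042 -0.38813866  1.77030651  0.29812318  0.82373103
 -2.22815534] [0.59773916 0.19330777 0.07134263] -0.00013685455468757333
```

Tip bottom is at about z=0.079, centred over the pad, so the tip sits ~8 mm above the reported TCP height. Not the 25 mm below that was stated. Going by the measurement, guarded descent.

Call:
{"api": "send_rows", "payload": {"steps": [{"dx": 0.0, "dy": 0.0, "dz": 0.7, "yaw": 0.0, "gripper": 0.0}, {"dx": 0.0, "dy": 0.0, "dz": 1.4, "yaw": 0.0, "gripper": 0.0}, {"dx": 0.0, "dy": 0.0, "dz": 1.9, "yaw": 0.0, "gripper": 0.0}, {"dx": 0.0, "dy": 0.0, "dz": 1.9, "yaw": 0.0, "gripper": 0.0}]}}

```text
clock: 5.3
tcp_pos: [0.5973, 0.1932, 0.0516]
orientation: [3.141, 0.001, -0.002]
contact_force: [-0.2, 0.4, -0.3]
grip_width: -0.0001
gripper_force: 0.0
```

```bash
cat >> h.py <<'E'
def tip(f,x,y,top=.058):
    "lowest depth points of the gripper above (x,y), and the pad-top height"
    K=f["K"];vv,uu=np.mgrid[0:400,0:640]
    pts=cv2.undistortPoints(np.stack([uu,vv],-1).reshape(-1,1,2).astype(float),K,np.array([f["k1"],0,0,0.])).reshape(-1,2)
    d=f["depth"].ravel(); P=(np.c_[pts*d[:,None],d]-f["t"])@f["R"]; P[d==0]=9
    return P[(abs(P[:,0]-x)<.03)&(abs(P[:,1]-y)<.03)&(P[:,2]>.03)]
E
python3 - <<'E'
from h import *
f=favg(4); q=tip(f,.5978,.1933); print(np.histogram(q[:,2],np.arange(.03,.1,.004)))
E
```

```text
z [0.5979 0.1934 0.0525] F [ 0.18 -0.07  0.23] sd [0.33 0.38 0.25] clock 5.5
(array([ 4, 26, 21, 20, 18, 83, 24,  4,  7, 10, 17, 13, 16, 17, 13, 10,  9]), array([0.03 , 0.034, 0.038, 0.042, 0.046, 0.05 , 0.054, 0.058, 0.062,
       0.066, 0.07 , 0.074, 0.078, 0.082, 0.086, 0.09 , 0.094, 0.098]))
```

Call:
{"api": "send_rows", "payload": {"steps": [{"dx": 0.0, "dy": 0.0, "dz": 0.6, "yaw": 0.0, "gripper": 0.0}, {"dx": 0.0, "dy": 0.0, "dz": 0.8, "yaw": 0.0, "gripper": 0.0}, {"dx": 0.0, "dy": 0.0, "dz": 0.8, "yaw": 0.0, "gripper": 0.0}]}}

```text
clock: 5.88
tcp_pos: [0.5983, 0.1936, 0.0447]
orientation: [-3.141, -0.001, -0.002]
contact_force: [1.3, 0.3, 4.2]
grip_width: 0.0001
gripper_force: 1.9
```

Run:
```python
from h import *
favg(5)
```

```text
z [0.5982 0.1936 0.0447] F [1.17 0.16 3.6 ] sd [0.61 0.38 0.44] clock 6.125
```

Call:
{"api": "send_rows", "payload": {"steps": [{"dx": 0.0, "dy": 0.0, "dz": 0.2, "yaw": 0.0, "gripper": 0.0}, {"dx": 0.0, "dy": 0.0, "dz": 0.2, "yaw": 0.0, "gripper": 0.0}]}}

```text
clock: 6.38
tcp_pos: [0.5983, 0.1935, 0.0426]
orientation: [-3.141, -0.001, -0.002]
contact_force: [1.9, -0.0, 6.1]
grip_width: 0.0003
gripper_force: 2.9
```

Run:
```python
from h import *
favg(5)
```

```text
z [0.5982 0.1935 0.0427] F [ 1.32 -0.29  5.97] sd [0.49 0.19 0.42] clock 6.625
```

Call:
{"api": "send_rows", "payload": {"steps": [{"dx": 0.0, "dy": 0.0, "dz": 0.2, "yaw": 0.0, "gripper": 0.0}, {"dx": 0.0, "dy": 0.0, "dz": 0.2, "yaw": 0.0, "gripper": 0.0}]}}

```text
clock: 6.88
tcp_pos: [0.5983, 0.1936, 0.0408]
orientation: [-3.141, -0.001, -0.002]
contact_force: [0.1, -0.5, 7.7]
grip_width: 0.0
gripper_force: 3.8
```

Run:
```python
from h import *
f=favg(5)
print([ (v,(bydepth(f,249,v,0)*1000).round()) for v in range(146,156)])
```

```text
z [0.5983 0.1935 0.0409] F [1.16 0.06 7.66] sd [0.37 0.21 0.28] clock 7.125
[(146, array([591., 187.,  69.])), (147, array([590., 186.,  67.])), (148, array([588., 185.,  65.])), (149, array([590., 187.,  60.])), (150, array([588., 186.,  58.])), (151, array([590., 188.,  53.])), (152, array([588., 187.,  51.])), (153, array([587., 186.,  49.])), (154, array([585., 185.,  48.])), (155, array([584., 184.,  46.]))]
```

Call:
{"api": "send_rows", "payload": {"steps": [{"dx": 0.0, "dy": 0.0, "dz": -4.0, "yaw": 0.0, "gripper": 0.0}, {"dx": -1.4, "dy": 5.8, "dz": -4.0, "yaw": 0.0, "gripper": 0.0}, {"dx": -2.8, "dy": 11.6, "dz": -4.0, "yaw": 0.0, "gripper": 0.0}, {"dx": -4.3, "dy": 17.4, "dz": -4.0, "yaw": 0.0, "gripper": 0.0}, {"dx": -5.9, "dy": 23.2, "dz": -4.0, "yaw": 0.0, "gripper": 0.0}]}}

```text
clock: 7.75
tcp_pos: [0.537, -0.0407, 0.0795]
orientation: [3.141, 0.001, -0.004]
contact_force: [0.3, -1.5, 0.3]
grip_width: 0.0002
gripper_force: 0.0
```

Call:
{"api": "send_rows", "payload": {"steps": [{"dx": 0.0, "dy": 0.0, "dz": 0.0, "yaw": 0.0, "gripper": 0.0}]}}

```text
clock: 7.88
tcp_pos: [0.5357, -0.0454, 0.079]
orientation: [3.138, -0.013, -0.008]
contact_force: [0.5, 0.9, 0.4]
grip_width: 0.0
gripper_force: 0.0
```

Run:
```python
from h import *
f=favg(2); q=tip(f,.539,-.0385); print(np.histogram(q[:,2],np.arange(.03,.13,.004)));b=q[(q[:,2]>.062)]; print(b[b[:,2]<b[:,2].min()+.01].mean(0))
p=tip(f,.598,.1935);print("left pad top",np.median(p[(p[:,2]>.045)&(p[:,2]<.06)][:,2]))
```

```text
z [ 0.538  -0.0392  0.0797] F [-0.25  0.65 -0.29] sd [0.51 0.11 0.23] clock 7.975
(array([  6,  21,  26,  22,  28, 139,  66,   0,   0,   0,   0,   0,   0,
         0,   5,  11,  18,  23,  14,  19,  22,  14,  16,  12]), array([0.03 , 0.034, 0.038, 0.042, 0.046, 0.05 , 0.054, 0.058, 0.062,
       0.066, 0.07 , 0.074, 0.078, 0.082, 0.086, 0.09 , 0.094, 0.098,
       0.102, 0.106, 0.11 , 0.114, 0.118, 0.122, 0.126]))
[ 0.52790476 -0.0452187   0.09305499]
left pad top 0.05303761356675559
```

Call:
{"api": "send_rows", "payload": {"steps": [{"dx": 0.1, "dy": 0.0, "dz": 2.0, "yaw": 0.0, "gripper": 0.0}, {"dx": 0.1, "dy": 0.0, "dz": 3.0, "yaw": 0.0, "gripper": 0.0}, {"dx": 0.1, "dy": 0.0, "dz": 3.6, "yaw": 0.0, "gripper": 0.0}, {"dx": 0.1, "dy": 0.0, "dz": 3.6, "yaw": 0.0, "gripper": 0.0}, {"dx": 0.1, "dy": 0.0, "dz": 3.6, "yaw": 0.0, "gripper": 0.0}]}}

```text
clock: 8.6
tcp_pos: [0.5402, -0.0383, 0.0447]
orientation: [-3.141, -0.002, -0.001]
contact_force: [-0.9, 0.3, 1.1]
grip_width: 0.0004
gripper_force: 0.7
```

Run:
```python
from h import *
favg(5)
```

```text
z [ 0.5403 -0.0387  0.0447] F [0.06 0.83 1.14] sd [0.42 0.28 0.14] clock 8.85
```

Call:
{"api": "send_rows", "payload": {"steps": [{"dx": 0.0, "dy": 0.0, "dz": 0.4, "yaw": 0.0, "gripper": 0.0}, {"dx": 0.0, "dy": 0.0, "dz": 0.4, "yaw": 0.0, "gripper": 0.0}, {"dx": 0.0, "dy": 0.0, "dz": 0.4, "yaw": 0.0, "gripper": 0.0}]}}

```text
clock: 9.22
tcp_pos: [0.5404, -0.0388, 0.0405]
orientation: [3.142, 0.001, 0.001]
contact_force: [0.2, 0.7, 3.9]
grip_width: -0.0001
gripper_force: 1.7
```

Run:
```python
from h import *
favg(5)
```

```text
z [ 0.5404 -0.0388  0.0405] F [1.33 0.42 2.95] sd [0.7  0.65 0.45] clock 9.475
```

Call:
{"api": "send_rows", "payload": {"steps": [{"dx": 0.0, "dy": 0.0, "dz": -4.0, "yaw": 0.0, "gripper": 0.0}, {"dx": 0.6, "dy": 5.5, "dz": -4.0, "yaw": 0.0, "gripper": 0.0}, {"dx": 1.2, "dy": 11.0, "dz": -4.0, "yaw": 0.0, "gripper": 0.0}, {"dx": 1.7, "dy": 16.6, "dz": -4.0, "yaw": 0.0, "gripper": 0.0}, {"dx": 1.7, "dy": 16.6, "dz": -4.0, "yaw": 0.0, "gripper": 0.0}]}}

```text
clock: 10.1
tcp_pos: [0.555, -0.2114, 0.0793]
orientation: [3.139, -0.013, -0.004]
contact_force: [-0.2, 1.3, -0.0]
grip_width: 0.0003
gripper_force: 0.0
```

Call:
{"api": "send_rows", "payload": {"steps": [{"dx": 0.0, "dy": 0.0, "dz": 2.0, "yaw": 0.0, "gripper": 0.0}, {"dx": 0.0, "dy": 0.0, "dz": 3.0, "yaw": 0.0, "gripper": 0.0}, {"dx": 0.0, "dy": 0.0, "dz": 3.6, "yaw": 0.0, "gripper": 0.0}, {"dx": 0.0, "dy": 0.0, "dz": 3.6, "yaw": 0.0, "gripper": 0.0}, {"dx": 0.0, "dy": 0.0, "dz": 3.6, "yaw": 0.0, "gripper": 0.0}]}}

```text
clock: 10.72
tcp_pos: [0.5559, -0.2025, 0.044]
orientation: [-3.14, -0.005, 0.005]
contact_force: [-4.7, 3.1, 6.2]
grip_width: 0.0001
gripper_force: 3.2
```

Run:
```python
from h import *
f=favg(5)
p=tip(f,.54,-.0385);print("middle pad top",np.median(p[(p[:,2]>.045)&(p[:,2]<.06)][:,2]))
```

```text
z [ 0.5559 -0.2025  0.0441] F [-4.39  2.84  6.35] sd [0.66 0.34 0.62] clock 10.975
middle pad top 0.053003569897118505
```

Call:
{"api": "send_rows", "payload": {"steps": [{"dx": 0.0, "dy": 0.0, "dz": 0.4, "yaw": 0.0, "gripper": 0.0}, {"dx": 0.0, "dy": 0.0, "dz": 0.4, "yaw": 0.0, "gripper": 0.0}, {"dx": 0.0, "dy": 0.0, "dz": 0.4, "yaw": 0.0, "gripper": 0.0}]}}

```text
clock: 11.35
tcp_pos: [0.5561, -0.2026, 0.0407]
orientation: [-3.141, -0.005, 0.004]
contact_force: [-6.0, 2.8, 10.6]
grip_width: 0.0
gripper_force: 5.5
```

Run:
```python
from h import *
favg(5)
```

```text
z [ 0.5561 -0.2026  0.0407] F [-5.61  3.18 10.88] sd [0.49 0.17 0.37] clock 11.6
```

Right is stiffest (10.9 N), left 7.7 N, and middle 2.95 N at about 6 mm, so the middle mount is worn.

Call:
{"api": "send_rows", "payload": {"steps": [{"dx": 0.0, "dy": 0.0, "dz": -2.5, "yaw": 0.0, "gripper": 0.0}, {"dx": 0.0, "dy": 0.0, "dz": -5.0, "yaw": 0.0, "gripper": 0.0}, {"dx": -2.0, "dy": -4.6, "dz": -5.0, "yaw": 5.0, "gripper": 0.0}, {"dx": -4.0, "dy": -9.2, "dz": -5.0, "yaw": 10.0, "gripper": 0.0}, {"dx": -6.0, "dy": -13.8, "dz": -5.0, "yaw": 16.5, "gripper": 0.0}]}}

```text
clock: 12.22
tcp_pos: [0.4962, -0.0646, 0.0902]
orientation: [-3.108, 0.453, -0.0]
contact_force: [0.6, 0.6, -0.1]
grip_width: 0.0001
gripper_force: 0.0
```

Call:
{"api": "send_rows", "payload": {"steps": [{"dx": 0.0, "dy": 0.0, "dz": 0.0, "yaw": 0.0, "gripper": 0.0}, {"dx": 0.0, "dy": 0.0, "dz": 0.0, "yaw": 0.0, "gripper": 0.0}, {"dx": 0.0, "dy": 0.0, "dz": 0.0, "yaw": 0.0, "gripper": 0.0}]}}

```text
clock: 12.6
tcp_pos: [0.4974, -0.0678, 0.0902]
orientation: [3.109, -0.451, 0.001]
contact_force: [0.9, -0.4, -0.5]
grip_width: -0.0001
gripper_force: 0.0
```

Run:
```python
from h import *
from scipy.spatial.transform import Rotation as R
f=favg(2); o=status.get_obs(); r=R.from_rotvec(o["orientation"]).as_matrix(); print(r.round(3))
print("to tag, tool cm",(r.T@(np.array([.476,-.020,.065])-o["tcp_pos"])*100).round(2))
p=tip(f,.558,-.2045);print("right pad top",np.median(p[(p[:,2]>.045)&(p[:,2]<.06)][:,2]))
```

```text
z [ 0.4972 -0.0678  0.0902] F [-0.68  0.14 -0.13] sd [0.15 0.05 0.16] clock 12.7
[[ 0.959 -0.285  0.   ]
 [-0.285 -0.959 -0.   ]
 [ 0.     0.    -1.   ]]
to tag, tool cm [-3.4  -3.98  2.52]
right pad top 0.053139839926382215
```

Call:
{"api": "send_rows", "payload": {"steps": [{"dx": -1.7, "dy": -2.0, "dz": 0.0, "yaw": 0.0, "gripper": 0.0}, {"dx": -3.4, "dy": -4.0, "dz": 0.0, "yaw": 0.0, "gripper": 0.0}, {"dx": -3.4, "dy": -4.0, "dz": 2.0, "yaw": 0.0, "gripper": 0.0}, {"dx": -3.4, "dy": -4.0, "dz": 2.5, "yaw": 0.0, "gripper": 0.0}, {"dx": -3.4, "dy": -4.0, "dz": 2.5, "yaw": 0.0, "gripper": 0.0}]}}

```text
clock: 13.32
tcp_pos: [0.4757, -0.0194, 0.0651]
orientation: [3.109, -0.451, -0.001]
contact_force: [0.7, 0.2, -0.5]
grip_width: -0.0001
gripper_force: 0.0
```

Run:
```python
from h import *
f=favg(1)
c=f["color"][160:260,230:360,::-1]; cv2.imwrite("pics/tag1.png",cv2.resize(c,None,fx=6,fy=6,interpolation=cv2.INTER_CUBIC))
```

```text
z [ 0.4759 -0.0193  0.0654] F [-1.3  -0.27 -0.18] sd [0. 0. 0.] clock 13.375
```

View pics/tag1.png

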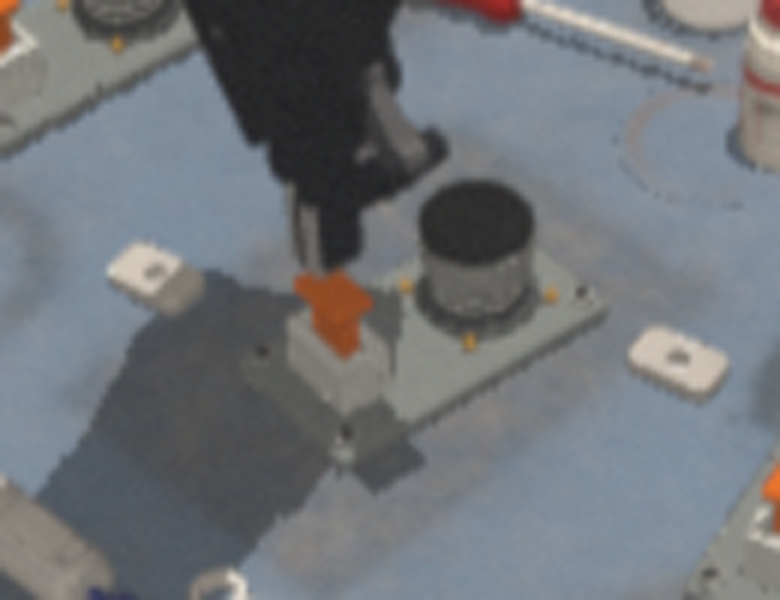

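The fingertips stand right above the middle orange tag (crop (330,265) over (332,290)). Pressing down.

Call:
{"api": "send_rows", "payload": {"steps": [{"dx": 0.0, "dy": 0.0, "dz": 1.2, "yaw": 0.0, "gripper": 0.0}, {"dx": 0.0, "dy": 0.0, "dz": 1.7, "yaw": 0.0, "gripper": 0.0}, {"dx": 0.0, "dy": 0.0, "dz": 2.2, "yaw": 0.0, "gripper": 0.0}, {"dx": 0.0, "dy": 0.0, "dz": 2.6, "yaw": 0.0, "gripper": 0.0}, {"dx": 0.0, "dy": 0.0, "dz": 2.6, "yaw": 0.0, "gripper": 0.0}]}}

```text
clock: 14.0
tcp_pos: [0.4753, -0.0186, 0.0389]
orientation: [-3.109, 0.449, 0.001]
contact_force: [-0.2, -0.6, -0.4]
grip_width: 0.0001
gripper_force: 0.0
```

Call:
{"api": "send_rows", "payload": {"steps": [{"dx": 0.0, "dy": 0.0, "dz": 0.3, "yaw": 0.0, "gripper": 0.0}, {"dx": 0.0, "dy": 0.0, "dz": 0.4, "yaw": 0.0, "gripper": 0.0}, {"dx": 0.0, "dy": 0.0, "dz": 0.4, "yaw": 0.0, "gripper": 0.0}]}}

```text
clock: 14.38
tcp_pos: [0.4755, -0.0186, 0.0357]
orientation: [3.109, -0.449, -0.0]
contact_force: [-3.4, -0.6, 8.2]
grip_width: -0.0003
gripper_force: 4.4
```

Call:
{"api": "send_rows", "payload": {"steps": [{"dx": 0.0, "dy": 0.0, "dz": 0.2, "yaw": 0.0, "gripper": 0.0}, {"dx": 0.0, "dy": 0.0, "dz": 0.2, "yaw": 0.0, "gripper": 0.0}]}}

```text
clock: 14.62
tcp_pos: [0.4755, -0.0185, 0.0355]
orientation: [3.108, -0.449, 0.0]
contact_force: [-9.6, 0.2, 34.5]
grip_width: 0.0002
gripper_force: 17.0
```

Call:
{"api": "send_rows", "payload": {"steps": [{"dx": 0.0, "dy": 0.0, "dz": -2.0, "yaw": 0.0, "gripper": 0.0}, {"dx": 0.0, "dy": 0.0, "dz": -6.0, "yaw": 0.0, "gripper": 0.0}, {"dx": 0.0, "dy": 0.0, "dz": -11.0, "yaw": 0.0, "gripper": 0.0}, {"dx": -1.0, "dy": 4.0, "dz": -15.0, "yaw": 0.0, "gripper": 0.0}, {"dx": -1.0, "dy": 9.0, "dz": -15.0, "yaw": 0.0, "gripper": 0.0}]}}

```text
clock: 15.25
tcp_pos: [0.4423, -0.1023, 0.1864]
orientation: [3.11, -0.445, 0.01]
contact_force: [0.8, -0.1, 0.4]
grip_width: 0.0001
gripper_force: 0.0
```

Run:
```python
from h import *
f=favg(2)
for m,(x,y) in dict(left=(.534,.208),middle=(.476,-.02),right=(.491,-.212)).items():
    p=tip(f,x,y); p=p[(abs(p[:,0]-x)<.012)&(abs(p[:,1]-y)<.012)&(p[:,2]<.07)]; print(m,"tag top",np.percentile(p[:,2],[50,90]).round(4))
for x,y in((.598,.1935),(.54,-.0385),(.558,-.2045)):
    p=tip(f,x,y); print("pad",np.median(p[(p[:,2]>.045)&(p[:,2]<.06)][:,2]))
c=f["color"][130:290,180:440,::-1]; cv2.imwrite("pics/end.png",cv2.resize(c,None,fx=3,fy=3,interpolation=cv2.INTER_CUBIC))
```

```text
z [ 0.4388 -0.1073  0.1837] F [-1.5  -3.01 -0.7 ] sd [1.33 2.38 0.05] clock 15.35
left tag top [0.0523 0.0573]
middle tag top [0.041  0.0427]
right tag top [0.0531 0.057 ]
pad 0.052748492221809606
pad 0.05305259079158543
pad 0.05298073363923942
```

View pics/end.png

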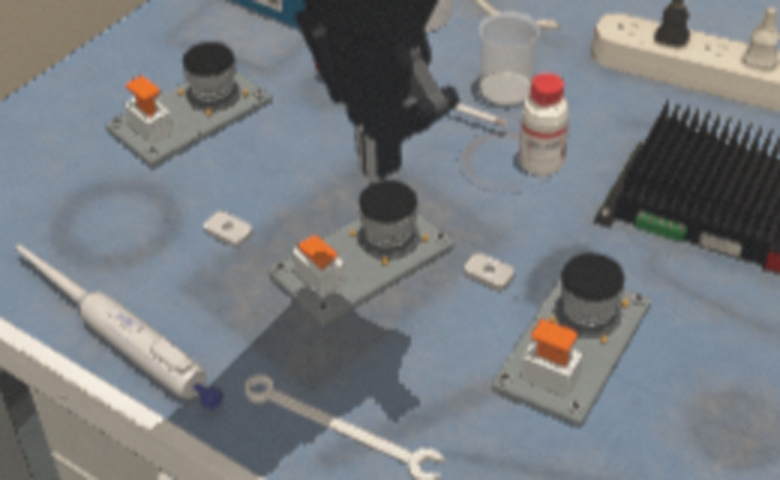

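The picture shows the middle tag down (crop (318,255)), the left and right tags up (143,95) and (553,342), all pads up, and the gripper clear.

Call:
{"api": "send_rows", "payload": {"steps": [{"dx": 0.0, "dy": 0.0, "dz": 0.0, "yaw": 0.0, "gripper": 0.0}, {"dx": 0.0, "dy": 0.0, "dz": 0.0, "yaw": 0.0, "gripper": 0.0}, {"dx": 0.0, "dy": 0.0, "dz": 0.0, "yaw": 0.0, "gripper": 0.0}]}}

```text
clock: 15.72
tcp_pos: [0.4408, -0.1011, 0.183]
orientation: [-3.109, 0.446, 0.001]
contact_force: [-0.4, 0.4, -1.0]
grip_width: -0.0003
gripper_force: 0.0
```

```bash
python3 -c "
from bench import workorder; print(workorder.hand_in())"
```

```text
the job is handed in; nothing more can be done
None
```

The job is handed in (no verdict came back): pressed about 6 mm, the pads took 7.7 N left, 2.95 N middle and 10.9 N right, so I pushed the middle mount's tag down to its stop; the other two tags are still up and all three pads sprang back.

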